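# Unlatch the press that holds the lime and hold its arm up

## Robot

A 6-joint arm with a two-finger parallel gripper is mounted at the origin on a cart in front of the work surface, level with it; the furniture and walls round the work are solid. World frame = base frame: x ahead of the robot, y to its left, z up, the work surface at z = 0. Lengths are in m, angles in rad, forces in N, time in s.
With the tool pointing down it reaches from about 0.25 to 0.775 m from the base axis. Payload 4 kg.
Tool frame: the origin (TCP) lies at the centre of the arm's flange, where the gripper is bolted on; the fingertips stand 199 mm ahead of it and the grasp point (between the pads) lies 180 mm ahead of it (robot.tcp_to_tips is the z of the fingertips in the tool frame, in m); z points along the fingers, y is the line along which they close (so a half turn about z gives the same grasp; the last joint's range is limited). The gripper opens to 94 mm and grips with 3 to 60 N. Pads are 16 mm wide; open, the fingers measure 119 mm over their backs; the gripper's body (75 mm by 177 mm) begins 78 mm behind the grasp point.
Start: joints at [1.231, 0.087, 1.371, -0, 1.684, -0.103], TCP at [0.129, 0.535, 0.405] pointing down, gripper open.
Joint ranges: [-3.1, 3.1], [-0.76, 2.03], [0.27, 2.55], [-1.08, 4.22], [0.17, 2.65], [-2.57, 2.57]. Speed limits (rad/s): [2.79, 2.79, 3.14, 3.14, 3.14, 3.14].

## Interface

Orientations are given as [roll, pitch, yaw] about the fixed x, y, z axes, in that order (R = Rz(yaw) Ry(pitch) Rx(roll)).
In Python, from bench import robot gives the robot as it stands.
- The arm moves only by the tool play_rows, never from a script. Its arguments are lists of equal length, an entry for each row: "translation": the shift along the tool's x, y, z scaled (see below), a list of three; "twist": the turn, a rotation vector about the tool's x, y, z scaled (see below), a list of three; "gripper": the opening, from -1 (shut) to 1 (fully open). A call has 1 to 8 rows; each row shifts and turns the commanded pose from where the row before left it, along the tool's axes as they then stand; what a row does not reach is not made up. The controller multiplies each number of a shift by 0.04 m and each number of a turn by 0.1 rad. A row lasts 1/10 s, in which the tool goes at most 50 mm and 8.59 degrees, less where a joint would pass 70% of its speed; a pose out of reach is approached as far as the arm can. A call with a number of a shift or a turn outside -1 to 1 is refused whole. A call with a gripper value outside its range is refused whole. The fingers move at their own pace and stop on an object; the grip force is fixed at half the most. Time passes only in rows, so rows that do not move let the fingers close. It gives the time, the measured TCP pose, the force, the opening and the grip force at its end, in the units of the state.
- robot.get_obs(): the state, without advancing time (a new reading comes with each control period).
- robot.snapshot(name): name is "side" or "top" or "wrist"; returns the picture (400x640x3 uint8, red, green, blue); there is no depth.
- robot.camera_model(name): a dict with "camera_matrix" (3x3 intrinsics, pixels), "rvec" (rotation vector, rad) and "tvec" (3), from world to camera coordinates, as OpenCV has them. Camera axes: x right, y down, z forward; pixel columns grow to the right and rows downward; lengths in m; the calibration is good to about 2 mm. A picture is of the moment at which its call begins: read the wrist's pose just before it. camera_model takes no time and is no camera call; for the wrist camera it gives the pose at the moment of the call.
- robot.close_job(): hands the job in; it is judged then, once.
Trained networks look in the newest picture that a camera, given by its name, has taken for a name from the list of things; names that differ only in an ending like _2 or _b are one class to them, and where a whole thing is asked for, a point or a joint stands for the part that bears it (a point fixed in the world has none). Each returns a list of dicts, best first, with "score" (0 to 1); they miss things now and then, are a little off and sometimes report something else, mostly with a low value. They report only what shows in the picture. A call takes as long as a camera call. They do not tell look-alikes from the thing itself.
- robot.recognise(name, camera): "centre" ([x, y, z] in m, in world coordinates, good to about 4 mm: the middle of the surface that is visible of it).
- robot.spot_point(name, camera): "centre" ([x, y, z] in m, in world coordinates, good to about 4 mm: a listed point, or the origin of a listed thing).
The state is a dict: "time": time; "joint_positions": joint angles; "qvel": joint speeds; "joint_torque": joint torques, N m; "tool_pos": TCP position; "ee_rot": TCP orientation; "wrist_force": force on the tool from outside, world axes, zero at the start; "wrist_torque": the same for the moment, N m; "width": finger opening in m; "finger_force": force on a finger pad.
Only numpy, scipy, OpenCV 4.12 (cv2) and the standard library are available. Lean on these libraries where they do the work, as an engineer would, in place of code of your own. Each camera call takes 0.05 s, during which the arm holds its last target. There are 200 camera calls.

## Task

Two identical lever presses stand on the worktop, one with a lime in its cup and one with a garlic bulb, each with its arm locked down on a ball by a sprung latch at its side. On the press that holds the lime, pull the black latch paddle sideways, away from the arm, lift the arm off its ball until its front end has risen at least 7 cm, and finish while holding it up there, still, with the gripper: do not let go. Leave the other press latched shut, the lime and the garlic in their cups, and the things around where they stand.

Things in the scene. Friction and masses are not known exactly. Their poses are not given: they have to be found in the camera images.
- press_a: lever press A (both are alike), fixed: base plate 220 x 100 mm; origin under its centre at worktop height; +x runs from the ball at the front to the hinge at the rear, +y to the side where the latch paddle sticks out, z up. A 22 mm wide arm (112 mm high) runs from the hinge to a coupler box, 48 x 48 mm in plan, 53 to 113 mm above the worktop, over a ball on a post
- press_a_arm (a joint): arm of press A: 0 rad = down on the ball, grows as the front is lifted (hinge along the press's y at its x = +80 mm, z = 100 mm; stops at 1.2). Arm and latch weigh about 0.4 kg; the hinge is free, so the arm falls when let go
- press_a_latch (a joint): latch of press A, carried by its arm: 0 m = sprung home, its tooth under the ball's collar, the arm locked; grows as the paddle is pulled outward along the press's +y, stop at 0.016. Beyond 0.008 the tooth is clear. The spring pulls back with 6 N at 0, 11 N at the stop; once the arm is up the latch need not stay out
- press_a_paddle (a point): grip point on latch A's black paddle, moving with it: an upright plate 12 mm thick (along y), 30 wide (x), 62 high; the point is mid-thickness and mid-width, 12 mm below its top, when shut at x -80, y +68, z 100 mm of the press. 38 mm are free between paddle and coupler box for a finger; an 8 mm latch rod crosses that gap 42 mm below this point
- press_a_coupler (a point): point of the arm of press A that is at the ball's centre when the arm is down (79 mm above the worktop); 160 mm in front of the hinge
- press_a_ball (a point): centre of the fixed steel ball (30 mm across) of press A, 79 mm above the worktop
- press_a_hinge (a point): hinge axis of the arm of press A, in the arm's middle, 100 mm above the worktop
- press_a_cup (a point): centre of the inner floor of the round steel cup of press A (58 mm wide inside at its floor, 66 mm at the rim, 13 mm deep), 17 mm above the worktop, under the middle of the arm
- press_b: lever press B (both are alike), fixed: base plate 220 x 100 mm; origin under its centre at worktop height; +x runs from the ball at the front to the hinge at the rear, +y to the side where the latch paddle sticks out, z up. A 22 mm wide arm (112 mm high) runs from the hinge to a coupler box, 48 x 48 mm in plan, 53 to 113 mm above the worktop, over a ball on a post
- press_b_arm (a joint): arm of press B: 0 rad = down on the ball, grows as the front is lifted (hinge along the press's y at its x = +80 mm, z = 100 mm; stops at 1.2). Arm and latch weigh about 0.4 kg; the hinge is free, so the arm falls when let go
- press_b_latch (a joint): latch of press B, carried by its arm: 0 m = sprung home, its tooth under the ball's collar, the arm locked; grows as the paddle is pulled outward along the press's +y, stop at 0.016. Beyond 0.008 the tooth is clear. The spring pulls back with 6 N at 0, 11 N at the stop; once the arm is up the latch need not stay out
- press_b_paddle (a point): grip point on latch B's black paddle, moving with it: an upright plate 12 mm thick (along y), 30 wide (x), 62 high; the point is mid-thickness and mid-width, 12 mm below its top, when shut at x -80, y +68, z 100 mm of the press. 38 mm are free between paddle and coupler box for a finger; an 8 mm latch rod crosses that gap 42 mm below this point
- press_b_coupler (a point): point of the arm of press B that is at the ball's centre when the arm is down (79 mm above the worktop); 160 mm in front of the hinge
- press_b_ball (a point): centre of the fixed steel ball (30 mm across) of press B, 79 mm above the worktop
- press_b_hinge (a point): hinge axis of the arm of press B, in the arm's middle, 100 mm above the worktop
- press_b_cup (a point): centre of the inner floor of the round steel cup of press B (58 mm wide inside at its floor, 66 mm at the rim, 13 mm deep), 17 mm above the worktop, under the middle of the arm
- lime: a lime, 55 x 46 x 45 mm, lying in the cup of one of the presses; origin at its underside as it stood at first
- garlic: a garlic bulb, 56 mm across and 56 mm high with a pointed top, in the cup of the other press; origin at its underside
- mill: brown wooden pepper mill, 58 mm across, 170 mm high; bystander, loose; origin at the centre of its underside
- spice_jar: square spice jar with a yellow cap, 45 mm wide, 100 mm high; bystander, loose; origin at the centre of its underside
- drink_can: drink can, 66 mm across, 168 mm high; bystander, loose; origin at the centre of its underside
- green_lid_jar: glass jar with a dark green lid, 74 mm wide, 84 mm high; bystander, loose; origin at the centre of its underside
Not all that is in view belongs to the job. Of the things like the lime, leave any that is purple; of the rest the smaller one is meant.

How it is judged:
On the way, in this order (a step that is already met when the one before it is completed fails the run):
1. the latch of the lime's press is pulled clear (8 mm or more) while its arm is still down (((horizontal distance between lime and press_a_cup below 0.05 m and value of joint press_a_latch above 0.008 m and value of joint press_a_arm below 0.03 rad) or (horizontal distance between lime and press_b_cup below 0.05 m and value of joint press_b_latch above 0.008 m and value of joint press_b_arm below 0.03 rad))), for 0.05 s.
2. the arm of the lime's press is lifted off the ball by the gripper (((horizontal distance between lime and press_a_cup below 0.05 m and value of joint press_a_arm above 0.12 rad and contact force between the fingers and press_a above 1 N) or (horizontal distance between lime and press_b_cup below 0.05 m and value of joint press_b_arm above 0.12 rad and contact force between the fingers and press_b above 1 N))), for 0.1 s.
At the end, for the whole second after the job is handed in: the arm of the lime's press is up, its front at least 65 mm above its place on the ball, still (under 0.1 rad/s), carried by the fingers (over 1 N); the other press is down (under 0.02 rad) and latched (under 4 mm); lime and garlic within 35 mm of the middle of their cups (((horizontal distance between lime and press_a_cup below 0.05 m and z of press_a_coupler in the frame of press_a above 0.144 m and contact force between the fingers and press_a above 1 N and not (velocity of joint press_a_arm above 0.1 rad/s) and not (velocity of joint press_a_arm below -0.1 rad/s) and value of joint press_b_arm below 0.02 rad and value of joint press_b_latch below 0.004 m and horizontal distance between lime and press_a_cup below 0.035 m and horizontal distance between garlic and press_b_cup below 0.035 m) or (horizontal distance between lime and press_b_cup below 0.05 m and z of press_b_coupler in the frame of press_b above 0.144 m and contact force between the fingers and press_b above 1 N and not (velocity of joint press_b_arm above 0.1 rad/s) and not (velocity of joint press_b_arm below -0.1 rad/s) and value of joint press_a_arm below 0.02 rad and value of joint press_a_latch below 0.004 m and horizontal distance between lime and press_b_cup below 0.035 m and horizontal distance between garlic and press_a_cup below 0.035 m))); the arm keeps its last pose, push and grip.
It fails at once if the arm of the garlic's press was lifted ((horizontal distance between lime and press_a_cup below 0.05 m and value of joint press_b_arm above 0.04 rad) or (horizontal distance between lime and press_b_cup below 0.05 m and value of joint press_a_arm above 0.04 rad)).
It fails at once if the lime or the garlic was knocked out of its cup ((not (horizontal distance between lime and press_a_cup below 0.05 m) and not (horizontal distance between lime and press_b_cup below 0.05 m)) or (not (horizontal distance between garlic and press_a_cup below 0.05 m) and not (horizontal distance between garlic and press_b_cup below 0.05 m))).
It fails at once if a bystander was moved more than 30 mm or tipped over (distance of any of mill, spice_jar, drink_can, green_lid_jar from where it was at the start of the episode above 0.03 m or angle between any of mill, spice_jar, drink_can, green_lid_jar's own z axis and vertical above 0.5 rad).
It also fails if it takes over 35 s, if anything falls off the work surface, if the arm or the gripper's body presses on something with over 40 N, if the wrist force passes 120 N, or if a joint passes its speed limit or range.

## Working session

There is one attempt and no reset: what is moved stays moved. The work goes in short steps, Python scripts to look and compute and a tool call to move; the robot and the scene stay as the last step left them, time stands still between calls to the robot, and variables do not carry over. Pictures are saved under pics/ and viewed, at most 10 in all, crops included, and the job is handed in when it is done.

Besides the shell and the picture viewer there is one more tool, called after ">>>" in YAML: its name, and indented under it one key for each argument. play_rows: Moves the arm, as the interface text tells. Its arguments: {"type":"object","properties":{"translation":{"type":"array","items":{"type":"array","items":{"type":"number","minimum":-1,"maximum":1}}},"twist":{"type":"array","items":{"type":"array","items":{"type":"number","minimum":-1,"maximum":1}}},"gripper":{"type":"array","items":{"type":"number"}}},"required":["translation","twist","gripper"]}

```bash
mkdir -p pics
cat > h.py <<'E'
from bench import robot
import cv2, numpy as np
def snap(c,n):
    im=robot.snapshot(c); cv2.imwrite(f'pics/{n}.png',im[...,::-1]); return im
def px(c,p):
    m=robot.camera_model(c)
    return cv2.projectPoints(np.array([p],float),np.array(m['rvec'],float),np.array(m['tvec'],float),np.array(m['camera_matrix'],float),None)[0].ravel().round()
E
python3 - <<'E'
from h import *
a=snap('top','top1');b=snap('side','side1')
for c in('top','side'):
  for n in('lime','garlic'):
    for r in robot.recognise(n,c)[:4]: print(c,n,r['score'],np.round(r['centre'],3),px(c,r['centre']))
  for n in('press_a_paddle','press_a_coupler','press_a_hinge','press_a_cup','press_a'):
    for r in robot.spot_point(n,c)[:4]: print(c,n,round(r['score'],2),np.round(r['centre'],3),px(c,r['centre']))
E
```

```text
top lime 0.74 [ 0.532 -0.319  0.038] [417. 257.]
top lime 0.57 [ 0.513 -0.034  0.053] [342. 220.]
top lime 0.46 [0.516 0.198 0.059] [286. 187.]
top garlic 0.47 [0.525 0.195 0.05 ] [288. 187.]
top press_a_paddle 0.57 [0.449 0.275 0.096] [256. 188.]
top press_a_coupler 0.79 [0.458 0.21  0.083] [274. 196.]
top press_a_hinge 0.93 [0.615 0.226 0.096] [293. 158.]
top press_a_hinge 0.56 [0.457 0.21  0.085] [274. 196.]
top press_a_hinge 0.52 [0.448 0.275 0.098] [256. 188.]
top press_a_cup 0.83 [0.539 0.219 0.017] [285. 184.]
top press_a_cup 0.75 [ 0.403 -0.389 -0.   ] [417. 302.]
top press_a 0.72 [ 0.505 -0.172  0.004] [374. 245.]
top press_a 0.67 [ 0.535  0.215 -0.   ] [286. 187.]
side lime 0.73 [ 0.513 -0.016  0.046] [331. 205.]
side lime 0.6 [0.446 0.278 0.079] [305. 268.]
side lime 0.43 [ 0.531 -0.307  0.035] [361. 162.]
side garlic 0.51 [0.523 0.226 0.053] [289. 252.]
side press_a_paddle 0.59 [0.448 0.271 0.096] [305. 261.]
side press_a_coupler 0.24 [ 0.428 -0.166  0.082] [375. 178.]
side press_a_hinge 0.82 [0.613 0.227 0.096] [259. 230.]
side press_a_cup 0.86 [0.532 0.211 0.013] [290. 257.]
side press_a_cup 0.61 [ 0.635 -0.386 -0.005] [343. 155.]
side press_a 0.88 [ 0.509 -0.176  0.002] [352. 189.]
side press_a 0.79 [0.539 0.219 0.003] [286. 261.]
```

View pics/top1.png

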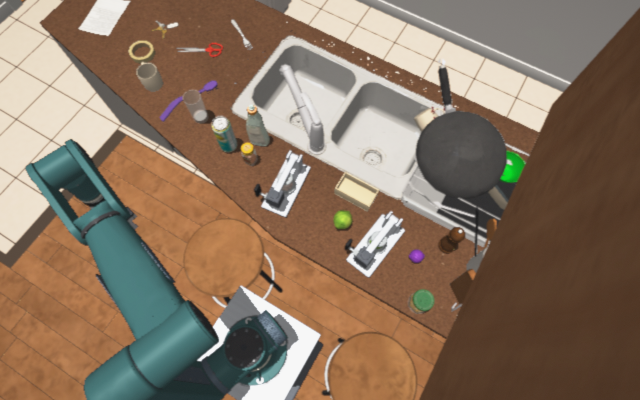

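View pics/side1.png

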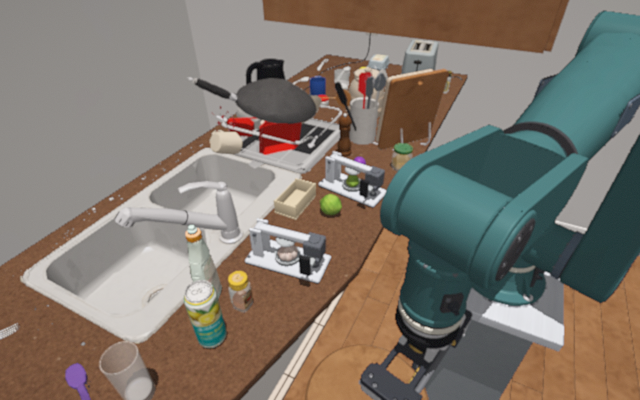

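Run:
```python
from h import *
b=cv2.imread('pics/side1.png'); t=cv2.imread('pics/top1.png')
o=np.hstack([cv2.resize(b[145:215,305:405],(400,280),interpolation=3)[:,:400],cv2.resize(t[200:280,330:430],(350,280),interpolation=3)]); cv2.imwrite('pics/crop.png',o)
for c in('top','side'):
 for k in range(3):
  robot.snapshot(c)
  for n in('press_a_paddle','press_a_coupler','press_a_ball','press_a_hinge','press_a_cup','press_a'):
    for r in robot.spot_point(n,c): 
      p=r['centre']
      if -.3<p[1]<-.06: print(c,n,round(r['score'],2),np.round(p,3))
print(robot.get_obs())
```

```text
top press_a 0.76 [ 0.508 -0.172 -0.002]
top press_a 0.17 [ 0.43  -0.163  0.078]
top press_a_cup 0.43 [ 0.429 -0.165  0.077]
top press_a_cup 0.18 [ 0.508 -0.177  0.018]
top press_a 0.98 [ 0.507 -0.174  0.002]
top press_a 0.66 [ 0.507 -0.172  0.   ]
side press_a 0.8 [ 0.508 -0.178  0.   ]
side press_a 0.55 [ 0.51  -0.172  0.   ]
side press_a_ball 0.66 [ 0.509 -0.176  0.   ]
side press_a 0.87 [ 0.507 -0.176  0.001]
{'time': 2.9, 'joint_positions': array([ 1.23089719e+00,  8.71922159e-02,  1.37068604e+00, -1.25630224e-05,
        1.68358261e+00, -1.03092462e-01]), 'qvel': array([-1.13880735e-03,  5.45335350e-04, -7.43634793e-05,  1.31169101e-04,
       -1.15610567e-03, -1.88854010e-03]), 'joint_torque': array([ 1.12447221e-04, -3.40035367e+01, -3.02589297e+01,  7.17959250e-02,
        2.37781391e-02, -9.05917517e-06]), 'tool_pos': array([0.1290332 , 0.5346532 , 0.40471723]), 'ee_rot': array([3.14146285e+00, 2.59785163e-05, 2.90478456e+00]), 'wrist_force': array([-0.06167242, -0.44029839, -0.04943678]), 'wrist_torque': array([ 0.01328965,  0.00978099, -0.07361583]), 'finger_force': 0.0, 'width': 0.09359843155135356}
```

View pics/crop.png

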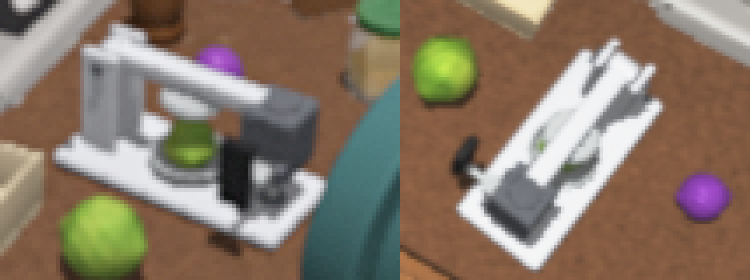

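The candidates for the lime are the big green one on the worktop (top 342,220), the purple one (top 417,257) and the small green one in the right press's cup (side ~352,183). The small green one in the cup is meant. The crop confirms it, with its black paddle at top ~(349,246). The left press holds the garlic.

>>> play_rows:
  translation:
    - [-0.8,-0.97,0]
    - [-0.8,-0.97,0]
    - [-0.8,-0.97,0]
    - [-0.8,-0.97,0]
    - [-0.8,-0.97,0]
    - [-0.8,-0.97,0]
    - [-0.8,-0.97,0]
  twist:
    - [0,0,0]
    - [0,0,0]
    - [0,0,0]
    - [0,0,0]
    - [0,0,0]
    - [0,0,0]
    - [0,0,0]
  gripper: [0,0,0,0,0,0,0]

```text
time: 3.6
tool_pos: [0.2822, 0.2181, 0.405]
ee_rot: [3.141, 0.001, 2.906]
wrist_force: [1.2, 0.5, 0.2]
width: 0.0475
finger_force: 0.0
```

>>> play_rows:
  translation:
    - [-0.8,-0.97,0]
    - [-0.8,-0.97,0]
    - [-0.8,-0.97,0]
    - [-0.8,-0.97,0]
    - [-0.8,-0.97,0]
    - [-0.8,-0.97,0]
    - [-0.8,-0.97,0]
    - [0,0,0]
  twist:
    - [0,0,0]
    - [0,0,0]
    - [0,0,0]
    - [0,0,0]
    - [0,0,0]
    - [0,0,0]
    - [0,0,-1]
    - [0,0,-0.2]
  gripper: [0,0,0,0,0,0,0,0]

```text
time: 4.4
tool_pos: [0.4367, -0.0993, 0.4037]
ee_rot: [-3.14, -0.001, 3.02]
wrist_force: [-0.2, 0.9, 0.3]
width: 0.0468
finger_force: 0.0
```

Run:
```python
from h import *
o=robot.get_obs();print({k:np.round(o[k],3) for k in('time','tool_pos','ee_rot','width','joint_positions')})
snap('wrist','w1')
for n in('press_a_paddle','press_a_coupler','press_a_hinge','press_a_cup','press_a'):
    for r in robot.spot_point(n,'wrist'): print(n,round(r['score'],2),np.round(r['centre'],3),px('wrist',r['centre']))
```

```text
{'time': np.float64(4.4), 'tool_pos': array([ 0.437, -0.099,  0.404]), 'ee_rot': array([-3.14e+00, -1.00e-03,  3.02e+00]), 'width': np.float64(0.047), 'joint_positions': array([-0.35 , -0.142,  1.597, -0.002,  1.688, -1.799])}
press_a_coupler 0.55 [0.458 0.209 0.081] [599. 182.]
press_a_coupler 0.48 [ 0.438 -0.099  0.1  ] [314. 201.]
press_a_hinge 0.87 [0.618 0.222 0.101] [605. 317.]
press_a_cup 0.75 [0.536 0.216 0.019] [552. 226.]
press_a 0.89 [ 0.535  0.216 -0.005] [540. 220.]
press_a 0.7 [ 0.508 -0.174 -0.003] [269. 232.]
press_a 0.41 [ 0.507 -0.178  0.02 ] [263. 238.]
```

View pics/w1.png

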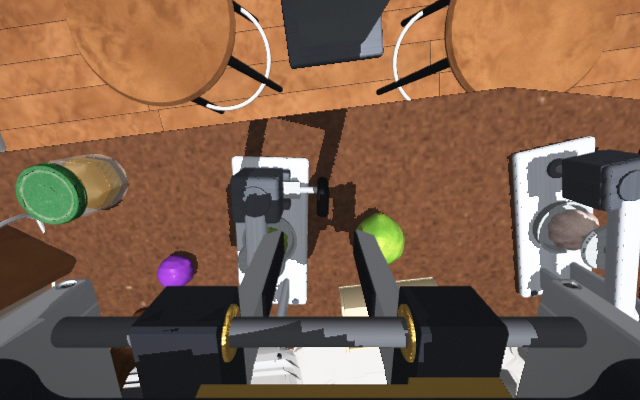

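```bash
cat >> h.py <<'E'
def bp(m,u,z):
    K=np.array(m['camera_matrix'],float);R=cv2.Rodrigues(np.array(m['rvec'],float))[0];t=np.array(m['tvec'],float).ravel()
    d=R.T@np.linalg.solve(K,[u[0],u[1],1]);c=-R.T@t
    return c+d*(z-c[2])/d[2]
E
python3 - <<'E'
from h import *
m=robot.camera_model('wrist')
R=cv2.Rodrigues(np.array(m['rvec']))[0];print('cam',-R.T@np.array(m['tvec']).ravel(),R[2])
P=[bp(m,u,.01) for u in((232,157),(308,157),(307,303))]
print(np.round(P,4)); v=P[2]-P[1];w=P[1]-P[0]
print('yaw',np.degrees(np.arctan2(v[1],v[0])),np.degrees(np.arctan2(-w[0],w[1])),np.linalg.norm(v),np.linalg.norm(w))
print('origin',(P[0]+P[2])/2)
for yaw in(-4,-6.5,-9):
  y=np.radians(yaw);A=np.array([[np.cos(y),-np.sin(y)],[np.sin(y),np.cos(y)]])
  for q in((-.095,.062,.112),(-.065,.074,.112),(-.095,.074,.112),(-.065,.062,.112),(-.095,.062,.05),(-.104,-.024,.113),(-.104,.024,.113),(-.056,-.024,.113)):
    print(yaw,q,px('wrist',np.r_[A@q[:2]+[.508,-.175],q[2]]))
im=cv2.imread('pics/w1.png')[140:310,215:345];cv2.imwrite('pics/w1c.png',cv2.resize(im,None,fx=3.5,fy=3.5,interpolation=3)[:600])
E
```

```text
cam [ 0.35238118 -0.08359185  0.38561297] [ 0.28425929 -0.03240314 -0.95819972]
[[ 0.3933 -0.201   0.01  ]
 [ 0.4047 -0.1029  0.01  ]
 [ 0.6244 -0.1323  0.01  ]]
yaw -7.618373335956447 -6.646859724539648 0.2216616844751445 0.09872617827441972
origin [ 0.50887866 -0.16662807  0.01      ]
-4 (-0.095, 0.062, 0.112) [302. 186.]
-4 (-0.065, 0.074, 0.112) [316. 214.]
-4 (-0.095, 0.074, 0.112) [315. 185.]
-4 (-0.065, 0.062, 0.112) [304. 215.]
-4 (-0.095, 0.062, 0.05) [305. 173.]
-4 (-0.104, -0.024, 0.113) [213. 181.]
-4 (-0.104, 0.024, 0.113) [262. 179.]
-4 (-0.056, -0.024, 0.113) [220. 227.]
-6.5 (-0.095, 0.062, 0.112) [307. 188.]
-6.5 (-0.065, 0.074, 0.112) [319. 217.]
-6.5 (-0.095, 0.074, 0.112) [319. 188.]
-6.5 (-0.065, 0.062, 0.112) [307. 217.]
-6.5 (-0.095, 0.062, 0.05) [309. 175.]
-6.5 (-0.104, -0.024, 0.113) [217. 180.]
-6.5 (-0.104, 0.024, 0.113) [267. 180.]
-6.5 (-0.056, -0.024, 0.113) [222. 226.]
-9 (-0.095, 0.062, 0.112) [311. 191.]
-9 (-0.065, 0.074, 0.112) [322. 220.]
-9 (-0.095, 0.074, 0.112) [323. 191.]
-9 (-0.065, 0.062, 0.112) [310. 220.]
-9 (-0.095, 0.062, 0.05) [312. 178.]
-9 (-0.104, -0.024, 0.113) [222. 179.]
-9 (-0.104, 0.024, 0.113) [272. 181.]
-9 (-0.056, -0.024, 0.113) [225. 225.]
```

View pics/w1c.png

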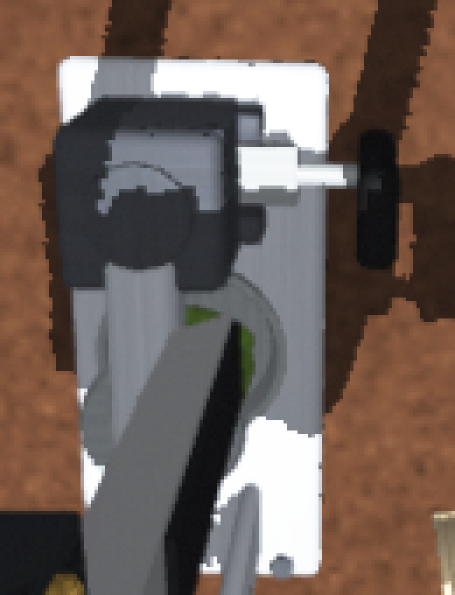

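Run:
```python
from h import *
o=robot.get_obs();print(o['time'],np.round(o['tool_pos'],4),np.round(o['ee_rot'],3))
im=snap('wrist','w2'); im=im.astype(int)
s=im.max(2)[165:225,305:340]<45; c=np.argwhere(s);print('blob',c.min(0)+[165,305],c.max(0)+[165,305],c.mean(0)+[165,305],len(c))
m=robot.camera_model('wrist')
for z in(.112,.1,.08):print('w',z,bp(m,(322.8,197),z))
t=cv2.imread('pics/top1.png').max(2).astype(int)
s=t[232:258,338:356]<45; c=np.argwhere(s);q=(c.mean(0)+[232,338])[::-1];print(q,len(c))
print('top',bp(robot.camera_model('top'),q,.085))
t=cv2.imread('pics/side1.png').max(2).astype(int)
s=t[175:202,355:370]<45; c=np.argwhere(s);q=(c.mean(0)+[175,355])[::-1];print(q,len(c),bp(robot.camera_model('side'),q,.081))
for n in('press_a_paddle','press_a_coupler','press_a'):
    for r in robot.spot_point(n,'wrist'): print(n,round(r['score'],2),np.round(r['centre'],3),px('wrist',r['centre']))
```

```text
4.7 [ 0.4349 -0.0934  0.405 ] [3.141e+00 1.000e-03 3.027e+00]
blob [165 310] [218 339] [198.1751663 316.654102 ] 451
w 0.112 [ 0.43137971 -0.08816405  0.112     ]
w 0.1 [ 0.43484304 -0.08836402  0.1       ]
w 0.08 [ 0.44061527 -0.08869732  0.08      ]
[347.3 246.2] 10
top [ 0.43067393 -0.09821513  0.085     ]
[363.39175258 187.82474227] 97 [ 0.44061745 -0.09811424  0.081     ]
press_a_paddle 0.47 [ 0.428 -0.164  0.083] [253. 195.]
press_a_coupler 0.58 [0.457 0.208 0.082] [598. 181.]
press_a 0.88 [ 0.507 -0.176 -0.002] [267. 232.]
press_a 0.58 [ 0.54   0.216 -0.004] [540. 223.]
```

Run:
```python
from h import *
im=cv2.imread('pics/w2.png');m=robot.camera_model('wrist')
print(im.max(2)[190:206:4,300:335]); print(im.max(2)[170:224,318])
cv2.imwrite('pics/w2c.png',cv2.resize(im[150:230,220:345],None,fx=5,fy=5,interpolation=0))
for u in((314,199),(317,199),(320,199)):print(u,bp(m,u,.112),bp(m,u,.1))
```

```text
[[249 248 248 247 247 246 247 239 118 118 109  60  16  16  21  21  23  22
   23  23  21  15  23  51  58  55  52  51  50  50  53  56  57  53  49]
 [120 113 105  71  66  68  69  70  70  71  66  32  34  38  45  49  54  56
   58  57  48  32  21  43  51  51  52  53  52  53  53  53  52  51  51]
 [139 131 120  78  47  51  52  50  50  49  44  25  33  36  43  47  53  56
   59  53  18  19  22  45  53  51  52  69 128 139 120  56  57  56  55]
 [139 131 118  83  50  49  48  48  51  51  48  15  16  17  18  19  19  18
   19  19  19  16  25  52  48  49  64 113 120 123 122 115  48  49  50]]
[52 52 51 51 51 49 48 48 29 19 17 14 17 18 16 18 17 14 16 16 23 32 42 51
 58 61 59 59 59 31 19 20 19 20 20 19 17 19 19 19 19 19 19 16 18 20 18 19
 40 51 53 52 52 55]
(314, 199) [ 0.43252149 -0.09746965  0.112     ] [ 0.43602871 -0.09806106  0.1       ]
(317, 199) [ 0.43286493 -0.0945273   0.112     ] [ 0.43638721 -0.09498965  0.1       ]
(320, 199) [ 0.43320837 -0.09158492  0.112     ] [ 0.43674572 -0.09191821  0.1       ]
```

View pics/w2c.png

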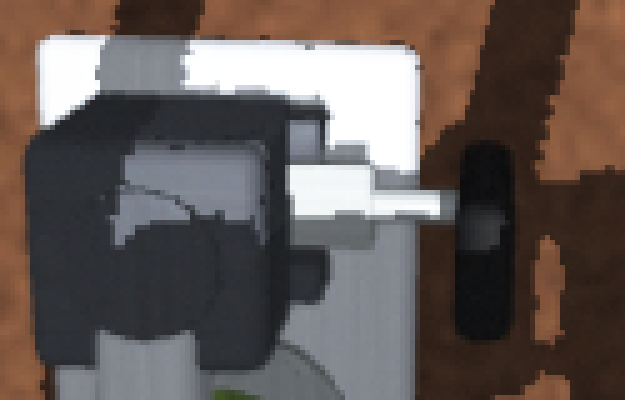

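The wrist view shows the paddle at columns 311–322 and rows 178–217. That puts it at about (0.437, -0.095), and the jaws are centred over it.

>>> play_rows:
  translation:
    - [-0.05,-0.04,0.7]
    - [0,0,0.7]
    - [0,0,0.7]
    - [0,0,0.6]
    - [0,0,0.4]
    - [0,0,0]
    - [0,0,0]
  twist:
    - [0,0,0]
    - [0,0,0]
    - [0,0,0]
    - [0,0,0]
    - [0,0,0]
    - [0,0,0]
    - [0,0,0]
  gripper: [-0.15,-0.15,-0.15,-0.15,-0.15,-0.15,-0.15]

```text
time: 5.6
tool_pos: [0.4372, -0.0963, 0.2811]
ee_rot: [3.142, 0.0, 3.025]
wrist_force: [-0.2, -1.1, -0.0]
width: 0.0401
finger_force: 0.0
```

Run:
```python
from h import *
o=robot.get_obs();print(o['time'],np.round(o['tool_pos'],4),np.round(o['ee_rot'],3),o['wrist_force'])
im=snap('wrist','w3')
cv2.imwrite('pics/w3c.png',im[...,::-1])
```

```text
5.6 [ 0.4372 -0.0963  0.2811] [3.142 0.    3.025] [-0.20129437 -1.0842305  -0.00138752]
```

View pics/w3c.png

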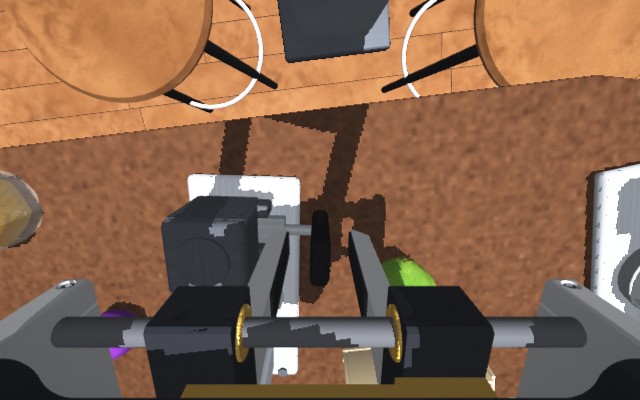

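Run:
```python
from h import *
m=robot.camera_model('wrist')
print(bp(m,(320,284),.112),bp(m,(316,212),.05),px('wrist',[.4372,-.0963,.101]),px('wrist',[.4372,-.0963,.082]))
```

```text
[ 0.45191553 -0.09695433  0.112     ] [ 0.42793933 -0.09694174  0.05      ] [318. 253.] [318. 240.]
```

The paddle sits midway between the fingers: the image shows columns 310–329 with tips at about 283 and 352, and x and y agree within 1 mm. Closing the gripper.

>>> play_rows:
  translation:
    - [0,0,0]
    - [0,0,0]
    - [0,0,0]
    - [0,0,0]
    - [0,0,0]
  twist:
    - [0,0,0]
    - [0,0,0]
    - [0,0,0]
    - [0,0,0]
    - [0,0,0]
  gripper: [-1,-1,-1,-1,-1]

```text
time: 6.15
tool_pos: [0.4372, -0.0961, 0.2812]
ee_rot: [3.139, 0.001, 3.024]
wrist_force: [-0.3, 3.9, 3.9]
width: 0.0121
finger_force: 30.0
```

>>> play_rows:
  translation:
    - [0,0.11,0]
    - [0,0.11,0]
    - [0,0.11,0]
    - [0,0,0]
    - [0,0,0]
  twist:
    - [0,0,0]
    - [0,0,0]
    - [0,0,0]
    - [0,0,0]
    - [0,0,0]
  gripper: [-1,-1,-1,-1,-1]

```text
time: 6.65
tool_pos: [0.4387, -0.0854, 0.2809]
ee_rot: [-3.134, 0.001, 3.023]
wrist_force: [-1.1, -8.7, 0.3]
width: 0.0123
finger_force: 30.0
```

>>> play_rows:
  translation:
    - [0,0.1,0]
    - [0,0,0]
    - [0,0,0]
  twist:
    - [0,0,0]
    - [0,0,0]
    - [0,0,0]
  gripper: [-1,-1,-1]

```text
time: 6.95
tool_pos: [0.4392, -0.0817, 0.2809]
ee_rot: [-3.133, 0.001, 3.023]
wrist_force: [-0.1, -9.5, -0.6]
width: 0.012
finger_force: 30.0
```

>>> play_rows:
  translation:
    - [-0.23,0,-0.19]
    - [-0.23,0,-0.19]
    - [-0.23,0,-0.19]
    - [-0.23,0,-0.19]
    - [0,0,0]
  twist:
    - [0,0.5,0]
    - [0,0.5,0]
    - [0,0.5,0]
    - [0,0.5,0]
    - [0,0,0]
  gripper: [-1,-1,-1,-1,-1]

```text
time: 7.45
tool_pos: [0.4785, -0.0866, 0.3081]
ee_rot: [-3.133, -0.202, 3.021]
wrist_force: [-2.0, -9.7, -1.2]
width: 0.0118
finger_force: 30.0
```

Run:
```python
from h import *
o=robot.get_obs();print({k:np.round(o[k],3) for k in('time','tool_pos','ee_rot','width','finger_force','wrist_force','wrist_torque','joint_positions')})
```

```text
{'time': np.float64(7.45), 'tool_pos': array([ 0.478, -0.087,  0.308]), 'ee_rot': array([-3.133, -0.202,  3.021]), 'width': np.float64(0.012), 'finger_force': np.float64(30.028), 'wrist_force': array([-1.954, -9.664, -1.151]), 'wrist_torque': array([-1.345, -0.043, -0.08 ]), 'joint_positions': array([-0.283,  0.055,  1.605, -0.041,  1.68 , -1.734])}
```

>>> play_rows:
  translation:
    - [-0.23,0,-0.19]
    - [-0.23,0,-0.19]
    - [-0.23,0,-0.19]
    - [-0.23,0,-0.19]
    - [-0.23,0,-0.19]
    - [-0.23,0,-0.19]
    - [-0.23,0,-0.19]
    - [0,0,0]
  twist:
    - [0,0.5,0]
    - [0,0.5,0]
    - [0,0.5,0]
    - [0,0.5,0]
    - [0,0.5,0]
    - [0,0.5,0]
    - [0,0.5,0]
    - [0,0,0]
  gripper: [-1,-1,-1,-1,-1,-1,-1,-1]

```text
time: 8.25
tool_pos: [0.5561, -0.0957, 0.3352]
ee_rot: [-3.132, -0.554, 3.017]
wrist_force: [-4.7, -9.4, 0.6]
width: 0.012
finger_force: 30.1
```

>>> play_rows:
  translation:
    - [0,0,0]
    - [0,0,0]
    - [0,0,0]
    - [0,0,0]
  twist:
    - [0,0,0]
    - [0,0,0]
    - [0,0,0]
    - [0,0,0]
  gripper: [-1,-1,-1,-1]

```text
time: 8.65
tool_pos: [0.5553, -0.0956, 0.3355]
ee_rot: [-3.132, -0.55, 3.017]
wrist_force: [-2.3, -9.2, 0.1]
width: 0.0122
finger_force: 30.1
```

Run:
```python
from h import *
snap('side','s2');snap('wrist','w4')
o=robot.get_obs();print({k:np.round(o[k],3) for k in('time','tool_pos','ee_rot','qvel')})
a=cv2.resize(cv2.imread('pics/side1.png')[130:280,230:420],(380,300));b=cv2.resize(cv2.imread('pics/s2.png')[130:280,230:420],(380,300))
w=cv2.resize(cv2.imread('pics/w4.png'),(380,237))
cv2.imwrite('pics/f.png',np.vstack([np.hstack([b,a]),np.hstack([w,w*0])]))
```

```text
{'time': np.float64(8.75), 'tool_pos': array([ 0.555, -0.096,  0.336]), 'ee_rot': array([-3.132, -0.55 ,  3.017]), 'qvel': array([ 0.001,  0.001, -0.   ,  0.002,  0.   , -0.001])}
```

View pics/f.png

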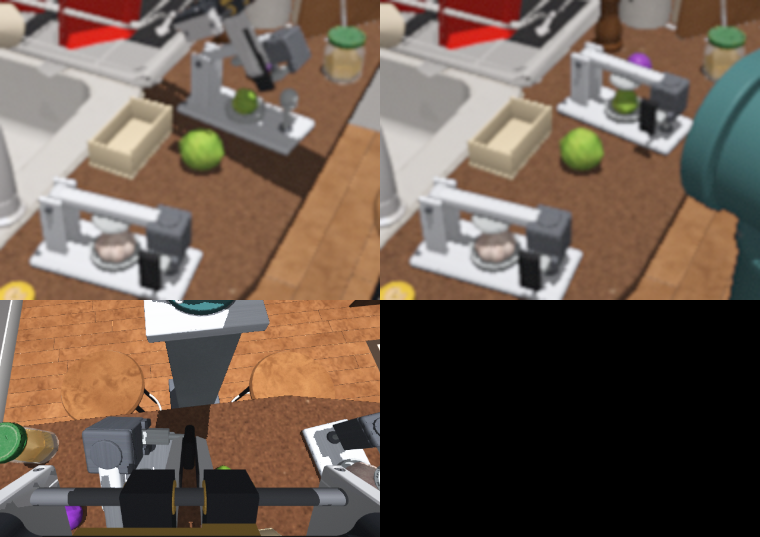

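The side view shows the lime press's arm raised off its ball and held by the gripper. The lime is still in its cup, the garlic press is shut, and everything else is where it was.

```bash
python3 -c "
from bench import robot
print(robot.close_job())"
```

```text
the job is handed in; nothing more can be done
None
```

I pulled the lime press's latch about 12 mm clear and lifted its arm about 0.55 rad (front end up roughly 86 mm). I handed the job in with the gripper still holding it; in the last side view the lime was in its cup and the garlic press was shut, and no verdict came back.

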